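Stand the fallen price-card holder back up at its tray

ROBOT

A 6-joint arm with a two-finger parallel gripper is mounted at the origin on the work surface. World frame = base frame: x ahead of the robot, y to its left, z up, the work surface at z = 0. Lengths are in m, angles in rad, forces in N, time in s.
With the tool pointing down it reaches from about 0.325 to 1 m from the base axis. Payload 5.1 kg.
Tool frame: the origin (TCP) lies midway between the tips of the shut fingers; the grasp point (between the pads) lies 19 mm behind it; z points along the fingers, x is the direction in which the jaws open and shut, and the axes are right-handed (so a half turn about z gives the same grasp; the last joint's range is limited). The gripper opens to 85 mm and grips with 20 to 120 N. Pads are 22 mm wide; open, the fingers measure 114 mm over their backs; the gripper's body (76 mm by 85 mm) begins 54 mm behind the grasp point. The pads swing forward as they close: fully open they stand 13 mm farther back than shut.
Start: joints at [1.044, 0.124, 1.65, -0, 1.367, -0.083], TCP at [0.279, 0.587, 0.231] pointing down, gripper open.
Joint ranges: [-2.61, 2.61], [-1.02, 2.33], [0.03, 2.71], [-1.35, 4.49], [0.32, 2.68], [-2.91, 2.91]. Speed limits (rad/s): [2.57, 2.57, 3.14, 3.14, 3.14, 3.14].

INTERFACE

Orientations are given as a unit quaternion [x, y, z, w].
In Python, from workcell import bot gives the robot as it stands. The module is installed in compiled form; this text tells all that it offers.
- The arm moves only by the tool step_arm, never from a script. Its argument "steps" is a list of rows, each a list of 3 entries, a list of its own where there are three numbers: the opening, from -1 (shut) to 1 (fully open), then the shift along the tool's x, y, z in mm, then the turn, a rotation vector about the tool's x, y, z in rad. A call has 1 to 10 rows; each row is the pose to reach, as a shift and turn from the pose measured when the call began, along the tool's axes at that moment; what a row does not reach only later rows make up. A row lasts 1/10 s, in which the tool goes at most 50 mm and 8.59 degrees, less where a joint would pass 70% of its speed; a pose out of reach is approached as far as the arm can. A call with a gripper value outside its range is refused whole. The fingers move at their own pace and stop on an object; "grip_force" is the grip in N (left out, the last holds). Time passes only in rows, so rows that repeat a pose let the fingers close. It gives the time, the measured TCP pose, the force and the opening at its end, in the units of the state.
- bot.state(): the state, without advancing time (a new reading comes with each control period).
- bot.get_image(name): name is "scene" or "top" or "wrist"; returns (picture, depth): 420x560x3 uint8, red, green, blue; 420x560 float32, m along the optical axis (not along the pixel's ray), 0 where there is no reading.
- bot.calibration(name): a dict with "fx", "fy", "cx", "cy" (pixels), "eye" and "attitude" of the camera in the world. Camera axes: x right, y up, looking along -z (the intrinsics and any distortion apply to the point x, -y, -z); pixel columns grow to the right and rows downward; lengths in m; the calibration is good to about 2 mm. A picture is of the moment at which its call begins: read the wrist's pose just before it. calibration takes no time and is no camera call; for the wrist camera it gives the pose at the moment of the call.
- bot.job_done(): hands the job in, once; it reports no verdict.
The state is a dict: "time_s": time; "joint_positions": joint angles; "qvel": joint speeds; "joint_efforts": joint torques, N m; "position": TCP position; "tcp_rot": TCP orientation; "ft_force": force on the tool from outside, world axes, zero at the start; "torque": the same for the moment, N m; "width": finger opening in m.
Only numpy, scipy, OpenCV 4.12 (cv2) and the standard library are available. Lean on these libraries where they do the work, as an engineer would, in place of code of your own. Each camera call takes 0.05 s, during which the arm holds its last target.

TASK

One of the two price-card holders on the counter has fallen flat on its card, with its metal foot sticking up. Without picking it up, tip it back onto its foot by pushing it with the fingertips, then push it along the counter until the front of the foot is right up against the near edge of the tray behind it, square to that edge and with the whole foot within the width of the tray. Do not shove either tray along, and leave the other holder, the jar and the small carton where they are.

Things in the scene. Friction and masses are not known exactly. Their poses are not given: they have to be found in the camera images.
- stand: Fallen price-card holder, an L in side view, loose, 0.2 kg, mostly the foot. White panel 100 wide (y) x 80 (z) x 4 thick: fills x 0-4, z 0-80. Steel foot 55 long (x) x 90 (y) x 5 thick: fills x 0-55, z 0-5. Origin: middle of the outer heel edge; own x runs along the foot to its toe, z up the panel. Starts with panel flat on the counter, outer face down: own x up, own z level, away from the tray.
- stand_toe (a point): Middle of the toe edge of that foot, on its underside, 55 mm along own x from the holder's origin; axes as stand. At the start it is the top of the upright foot. Pushed there from the panel side, level, opposite to own z (towards the tray), the holder turns on its heel edge; past about 30 degrees it falls onto its foot, panel upright, toe to the tray. Takes under 2 N.
- tray: White open pastry tray behind the fallen holder, 180 deep (x) x 200 wide (y), rim 18 high, seven macarons (37 to their tops) fixed in it; 0.95 kg, loose, slides if pushed with more than a few N. Origin: centre of its underside; own x points roughly away from the robot. The near edge, at x = -90, is a straight upright wall from counter to rim.
- tray_front (a point): Middle of the near edge of that tray, at counter height. Axes as tray.
- other_tray: The neighbouring tray, same size, six macarons. Origin: centre of its underside. Leave it alone.
- other_stand: The neighbouring card holder, the same as the fallen one but already upright in front of its own tray. Origin: middle of its heel edge, at counter height. Leave it alone.
- jar: Closed amber glass jar, 50 in diameter, 70 high, standing. Origin: centre of its underside. Leave it alone.
- carton: Small closed pale gift carton with a brown band each way, 51 x 51 x 56 high. Origin: centre of its underside. Leave it alone.
Not all that is in view belongs to the job. What is shaped like the stand but blue, green or yellow is not meant.

How it is judged:
On the way, in this order (a step that is already met when the one before it is completed fails the run):
1. the fallen holder stands upright on its foot (angle between stand's own z axis and vertical below 0.12 rad and height (world z) of stand below 0.008 m), for 0.2 s.
2. it is pushed up against the near edge of its tray, square to it (all of step 1 and x of stand_toe in the frame of tray_front between -0.01 and 0.006 m and y of stand_toe in the frame of tray_front between -0.06 and 0.06 m and angle between the x axis of stand and the x axis of tray, either way round below 0.15 rad), for 0.2 s.
At the end, for the whole second after the job is handed in: Holder at rest on its foot (within 0.12 rad of upright), toe middle within 10 mm of the tray's near edge (6 mm past at most) and 60 mm of that edge's middle, square within 0.15 rad; trays, other holder, jar and carton moved under 15 mm, other holder and jar upright (all of step 2 and linear speed of stand below 0.01 m/s and angular speed of stand below 0.1 rad/s and distance of each of tray, other_tray, other_stand, jar, carton from where it was at the start of the episode below 0.015 m and angle between each of other_stand, jar's own z axis and vertical below 0.2 rad); the robot touches nothing.
It fails at once if the fallen holder is lifted, carried or thrown over: its heel edge is more than 12 mm above the counter (height (world z) of stand above 0.012 m).
It fails at once if a tray is shoved more than 15 mm (distance of any of tray, other_tray from where it was at the start of the episode above 0.015 m).
It fails at once if the other holder, the jar or the carton is moved more than 15 mm or knocked over (distance of any of other_stand, jar, carton from where it was at the start of the episode above 0.015 m or angle between any of other_stand, jar's own z axis and vertical above 0.5 rad).
It also fails if it takes over 61 s, if anything falls off the work surface, if the arm or the gripper's body presses on something with over 40 N, if the wrist force passes 120 N, or if a joint passes its speed limit or range.

## Working session

There is one attempt and no reset: what is moved stays moved. The work goes in short steps, Python scripts to look and compute and a tool call to move; the robot and the scene stay as the last step left them, time stands still between calls to the robot, and variables do not carry over. Pictures are saved under pics/ and viewed, and the job is handed in when it is done.

Besides the shell and the picture viewer there is one more tool, called after "Request:" as a command line: name --argument value ..., lists and objects as JSON in quotes. step_arm: Moves the arm, as the interface text tells. Its arguments: {"type":"object","properties":{"steps":{"type":"array","items":{"type":"array"}},"grip_force":{"type":"number"}},"required":["steps"]}

```bash
mkdir -p pics; python3 - <<'E'
from workcell import bot
import cv2,numpy as np
print(bot.state())
for n in ["scene","top","wrist"]:
    c=bot.calibration(n);print(n,c)
    p,d=bot.get_image(n);cv2.imwrite(f"pics/{n}0.png",p[:,:,::-1]);np.savez(f"{n}0.npz",p=p,d=d,c=np.array(c,dtype=object))
E
```

```text
{'time_s': 0.0, 'joint_positions': array([ 1.04439826e+00,  1.24509209e-01,  1.65166451e+00,  4.09069525e-05,
        1.36747708e+00, -8.25873379e-02]), 'qvel': array([ 1.16389655e-04,  6.94855408e-05,  4.58413366e-05, -1.21254257e-03,
        7.10274695e-04,  2.55364927e-03]), 'joint_efforts': array([ 2.32240622e-03, -4.23578918e+01, -3.65469575e+01, -4.64514562e-05,
        6.82899234e-03,  2.53289971e-05]), 'position': array([0.27880624, 0.58650493, 0.23005596]), 'tcp_rot': array([ 8.45396388e-01,  5.34138454e-01, -9.21612333e-04,  4.58272370e-04]), 'ft_force': array([-0.65489333, -0.13900612,  1.32425822]), 'torque': array([ 0.01245791, -0.00772169, -0.05214322]), 'width': 0.08538693798391173}
scene {'fx': 507.1366510099031, 'fy': 507.1366510099031, 'cx': 271.87389557312554, 'cy': 205.57903867975793, 'eye': array([ 1.20338119, -0.76824414,  0.76924944]), 'attitude': array([0.44861991, 0.15343553, 0.30070626, 0.8275104 ])}
top {'fx': 488.81802247255166, 'fy': 488.81802247255166, 'cx': 276.4698495943037, 'cy': 206.33489478714205, 'eye': array([0.31665236, 0.06296199, 1.08382441]), 'attitude': array([-0.07395447,  0.08063526,  0.74016042, -0.6634691 ])}
wrist {'fx': 318.6030384264074, 'fy': 318.6030384264074, 'cx': 279.9508424306603, 'cy': 212.98547193665172, 'eye': array([0.21879866, 0.61516357, 0.37245575]), 'attitude': array([-0.11150481, -0.06940859,  0.52913907,  0.8383084 ])}
```

View pics/scene0.png

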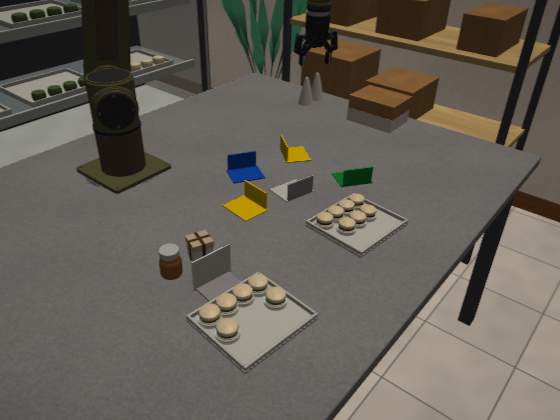

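View pics/top0.png

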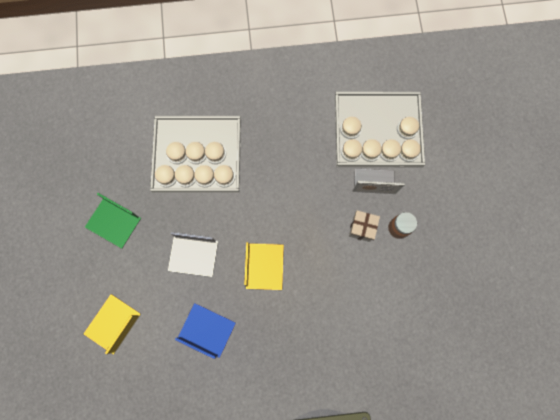

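View pics/wrist0.png

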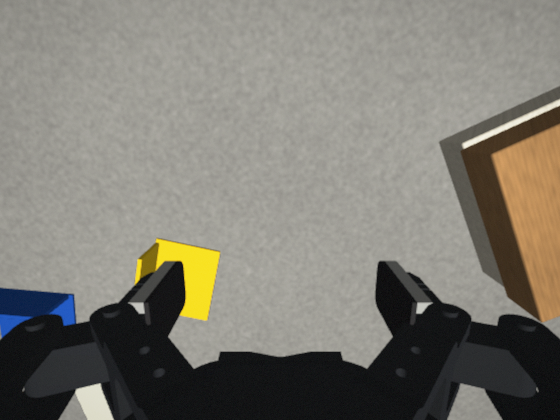

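The fallen holder candidates are white at top (193,255), blue (206,330), green (113,222) and yellow (265,267) and (111,324). Only the white one fits: the coloured ones are excluded, and its upright foot edge at (193,238) faces the seven-macaron tray at (196,153). Next I'll take an enlarged crop and corner measurements.

```bash
cat > h.py <<'E'
import numpy as np,cv2
from scipy.spatial.transform import Rotation as R
def ray(c,u,v):
    d=np.array([(u-c['cx'])/c['fx'],-(v-c['cy'])/c['fy'],-1.0])
    return np.array(c['eye']),R.from_quat(c['attitude']).apply(d)
def onz(c,u,v,z):
    o,d=ray(c,u,v);return o+d*(z-o[2])/d[2]
def proj(c,P):
    q=R.from_quat(c['attitude']).inv().apply(np.atleast_2d(P)-c['eye'])
    return np.c_[c['cx']+c['fx']*q[:,0]/-q[:,2],c['cy']-c['fy']*q[:,1]/-q[:,2]]
def cloud(c,d):
    v,u=np.mgrid[:d.shape[0],:d.shape[1]]
    q=np.stack([(u-c['cx'])/c['fx']*d,-(v-c['cy'])/c['fy']*d,-d],-1)
    return R.from_quat(c['attitude']).apply(q.reshape(-1,3)).reshape(q.shape)+c['eye']
def load(n):
    z=np.load(n+'.npz',allow_pickle=True);return z['p'],z['d'],z['c'].item()
E
python3 - <<'E'
from h import *
p,d,c=load('top0')
cr=p[100:300,80:300,::-1]
cv2.imwrite('pics/crop1.png',cv2.resize(cr,None,fx=3.6/1.3,fy=3.6/1.3,interpolation=cv2.INTER_CUBIC))
X=cloud(c,d)
print(X[300,350],X[255,193],X[238,193], (d>0).mean())
hsv=cv2.cvtColor(p,cv2.COLOR_RGB2HSV)
m=((hsv[...,1]<60)&(hsv[...,2]>140)).astype(np.uint8); m[:80]=0
cn,_=cv2.findContours(m,cv2.RETR_EXTERNAL,cv2.CHAIN_APPROX_NONE)
for k in cn:
    if cv2.contourArea(k)>100:
        r=cv2.minAreaRect(k);print(r,cv2.contourArea(k),X[int(r[0][1]),int(r[0][0])]);
        b=cv2.boxPoints(r);print(b.round(1).tolist(),[onz(c,*q,0.004).round(4).tolist() for q in b])
E
```

```text
[ 0.33176041 -0.09679636  0.0019166 ] [0.46677134 0.23551348 0.00240638] [0.49879885 0.22737591 0.03682601] 0.9958971088435374
((14.5, 401.5), (29.0, 35.0), 0.0) 371.0 [ 0.20243369  0.63124104 -0.00293133]
[[0.0, 419.0], [0.0, 384.0], [29.0, 384.0], [29.0, 419.0]] [[0.1711, 0.6561, 0.004], [0.2401, 0.6571, 0.004], [0.2335, 0.5966, 0.004], [0.1646, 0.5965, 0.004]]
((7.680488109588623, 124.22438049316406), (32.546852111816406, 20.04494857788086), 65.224853515625) 151.5 [ 0.82542692  0.65156175 -0.00133315]
[[-8.199999809265137, 113.5999984741211], [10.0, 105.19999694824219], [23.600000381469727, 134.8000030517578], [5.400000095367432, 143.1999969482422]] [[0.8532, 0.6848, 0.004], [0.8699, 0.6422, 0.004], [0.7915, 0.6097, 0.004], [0.7753, 0.6519, 0.004]]
((279.49993896484375, 249.49996948242188), (558.9998779296875, 338.99993896484375), 0.0) 166721.5 [0.45891322 0.04445374 0.00511934]
[[0.0, 419.0], [0.0, 80.0], [559.0, 80.0], [559.0, 419.0]] [[0.1711, 0.6561, 0.004], [0.9382, 0.6666, 0.004], [0.7907, -0.6677, 0.004], [0.0463, -0.4904, 0.004]]
```

View pics/crop1.png

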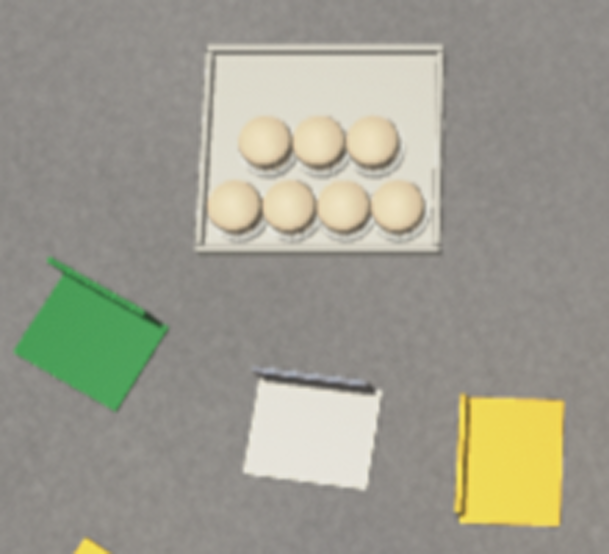

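The crop shows the white fallen panel with crop corners about (258,380), (381,390), (367,489) and (243,472). Its dark steel foot edge lies at (256,371)–(375,388), and the tray's near rim runs (196,250)–(441,251). This confirms the identity, so I'll measure it.

```bash
python3 - <<'E'
from h import *
p,d,c=load('top0')
X=cloud(c,d)
hsv=cv2.cvtColor(p,cv2.COLOR_RGB2HSV)
print(hsv[255,193],hsv[200,200],hsv[130,200])
m=((hsv[...,1]<60)&(hsv[...,2]>195)).astype(np.uint8)
w=np.zeros_like(m);w[235:285,160:225]=m[235:285,160:225]
k=max(cv2.findContours(w,cv2.RETR_EXTERNAL,cv2.CHAIN_APPROX_NONE)[0],key=cv2.contourArea)
b=cv2.boxPoints(cv2.minAreaRect(k));print('panel',b.tolist());P=np.array([onz(c,*q,.004) for q in b]);print(P.round(4))
for i in range(4):print(np.linalg.norm(P[i]-P[i-1]))
# foot top points
S=X[230:250,165:220];f=S[S[...,2]>.045];print('foot',len(f),f.mean(0),f.min(0),f.max(0))
for a,bb in [((80+256/2.769,100+371/2.769),(80+375/2.769,100+388/2.769))]:
    print(onz(c,*a,.055),onz(c,*bb,.055))
# tray
S=X[105:200,140:250].reshape(-1,3);f=S[(S[:,2]>.012)];
r=cv2.minAreaRect(f[:,:2].astype(np.float32));print('tray',r,cv2.boxPoints(r))
for q in [(196,250),(441,251),(209,46),(442,46)]:
    print(onz(c,80+q[0]/2.769,100+q[1]/2.769,.018))
E
```

```text
[ 23  13 230] [ 19  14 143] [ 25  20 221]
panel [[167.5427703857422, 270.5055847167969], [172.15428161621094, 235.15054321289062], [217.1282501220703, 241.01669311523438], [212.51673889160156, 276.3717346191406]]
[[0.4385 0.2934 0.004 ]
 [0.516  0.2784 0.004 ]
 [0.4919 0.1795 0.004 ]
 [0.415  0.196  0.004 ]]
0.10017061116493586
0.07892540789267839
0.10176872612691433
0.07864235658676966
foot 132 [0.49657955 0.22311656 0.07760925] [0.31665236 0.06296199 0.04524139] [0.51365359 0.2705244  1.08382441]
[0.50904092 0.26743963 0.055     ] [0.48589293 0.17746882 0.055     ]
tray ((0.5556563138961792, 0.1988658308982849), (0.49982765316963196, 0.2292231172323227), 4.987290382385254) [[0.29672492 0.29131728]
 [0.31665242 0.06296199]
 [0.8145877  0.10641438]
 [0.7946602  0.33476967]]
[0.62075839 0.31708496 0.018     ]
[0.59813882 0.11907499 0.018     ]
[0.79681236 0.29679916 0.018     ]
[0.7752893 0.1018257 0.018    ]
```

Request:
step_arm --steps '[[0,[-234,322,70],[0,0,-0.206]],[0,[-234,322,70],[0,0,-0.206]],[0,[-234,322,70],[0,0,-0.206]],[0,[-234,322,70],[0,0,-0.206]],[0,[-234,322,70],[0,0,-0.206]],[0,[-234,322,70],[0,0,-0.206]],[0,[-234,322,70],[0,0,-0.206]],[0,[-234,322,70],[0,0,-0.206]],[0,[-234,322,70],[0,0,-0.206]],[0,[-234,322,70],[0,0,-0.206]]]' --grip_force 20

```text
time_s: 1.15
position: [0.4693, 0.2358, 0.1601]
tcp_rot: [0.787, 0.617, -0.001, -0.0]
ft_force: [-0.2, 0.4, -0.5]
width: 0.043
```

```bash
cat > look.py <<'E'
import sys
from h import *
from workcell import bot
s=bot.state();t=R.from_quat(s['tcp_rot']).as_matrix()
print(s['time_s'],'tcp',s['position'].round(4),'f',s['ft_force'].round(2),'w',round(s['width'],4),'tool x',t[:,0].round(3),'z',t[:,2].round(3))
tag=sys.argv[1]
for n in sys.argv[2:]:
    c=bot.calibration(n);p,d=bot.get_image(n);cv2.imwrite(f"pics/{n}{tag}.png",p[:,:,::-1]);np.savez(f"{n}{tag}.npz",p=p,d=d,c=np.array(c,dtype=object))
E
python3 look.py 1 wrist
```

```text
1.15 tcp [0.4693 0.2358 0.1601] f [-0.23  0.36 -0.55] w 0.043 tool x [ 0.238  0.971 -0.002] z [-0.002 -0.001 -1.   ]
```

View pics/wrist1.png

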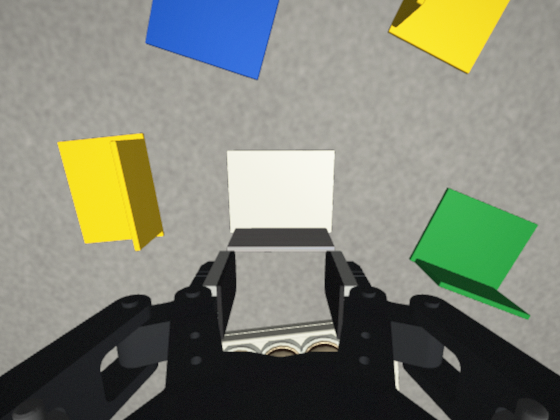

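The wrist view shows the white panel at (228-334,150-230), its foot top edge at row 247, and the fingers symmetric about it. I'll measure the foot's top edge from here.

```bash
python3 - <<'E'
from h import *
p,d,c=load('wrist1');print(c['eye'],c['attitude'])
X=cloud(c,d)
for q in [(228,249),(335,249),(230,229),(332,229),(228,151),(334,151)]:
    print(q,[onz(c,*q,z).round(4).tolist() for z in (.055,.004)],X[q[1],q[0]].round(4))
m=(X[...,2]>.048)&(X[...,2]<.06);m[:, :226]=0;m[:,340:]=0;m[:235]=0;m[255:]=0
f=X[m];print(len(f),f.mean(0),f.max(0),f.min(0))
r=cv2.minAreaRect(f[:,:2].astype(np.float32));print(r,cv2.boxPoints(r))
v,u=np.nonzero(m);print(u.min(),u.max(),v.min(),v.max())
E
```

```text
[0.40491874 0.25188657 0.30247811] [-0.1033638  -0.07983679  0.61141509  0.7804573 ]
(228, 249) [[0.489, 0.1863, 0.055], [0.5063, 0.1728, 0.004]] [0.4891 0.1862 0.0547]
(335, 249) [[0.5102, 0.2725, 0.055], [0.5318, 0.2767, 0.004]] [5.334e-01 2.770e-01 3.000e-04]
(230, 229) [[0.4726, 0.1928, 0.055], [0.4866, 0.1806, 0.004]] [0.4869 0.1803 0.0029]
(332, 229) [[0.4925, 0.2735, 0.055], [0.5105, 0.278, 0.004]] [5.119e-01 2.783e-01 1.000e-04]
(228, 151) [[0.4121, 0.2088, 0.055], [0.4136, 0.1999, 0.004]] [0.4136 0.1998 0.0034]
(334, 151) [[0.4315, 0.2874, 0.055], [0.437, 0.2947, 0.004]] [4.374e-01 2.952e-01 4.000e-04]
827 [0.49789383 0.22875323 0.05334849] [0.51066054 0.27221069 0.05651023] [0.48604597 0.18460767 0.04801656]
((0.49836596846580505, 0.2284862995147705), (0.09011199325323105, 0.005102332215756178), 76.32733917236328) [[0.485237   0.18531013]
 [0.49019474 0.18410406]
 [0.51149493 0.27166247]
 [0.5065372  0.27286854]]
226 334 243 250
```

Foot edge middle is (0.498,0.2285) at 76.3°, so the tool is already aligned, with about 16 mm of gap to the finger faces. I'll descend to TCP z≈0.036.

Request:
step_arm --steps '[[0,[0,0,50],[0,0,0]],[0,[0,0,90],[0,0,0]],[0,[0,0,110],[0,0,0]],[0,[0,0,124],[0,0,0]],[0,[0,0,124],[0,0,0]],[0,[0,8,124],[0,0,0]],[0,[0,8,124],[0,0,0]]]'

```text
time_s: 1.9
position: [0.4791, 0.2358, 0.0388]
tcp_rot: [0.786, 0.618, 0.001, 0.001]
ft_force: [0.6, 0.1, -0.1]
width: 0.0428
```

```bash
python3 look.py 2 scene wrist; python3 -c "
import cv2
a=cv2.imread('pics/scene2.png')[130:260,210:410];cv2.imwrite('pics/sc2.png',cv2.resize(a,None,fx=4,fy=4,interpolation=2))"
```

```text
1.9 tcp [0.4791 0.2358 0.0388] f [ 0.63  0.12 -0.05] w 0.0428 tool x [0.236 0.972 0.001] z [ 0.003  0.    -1.   ]
```

View pics/sc2.png

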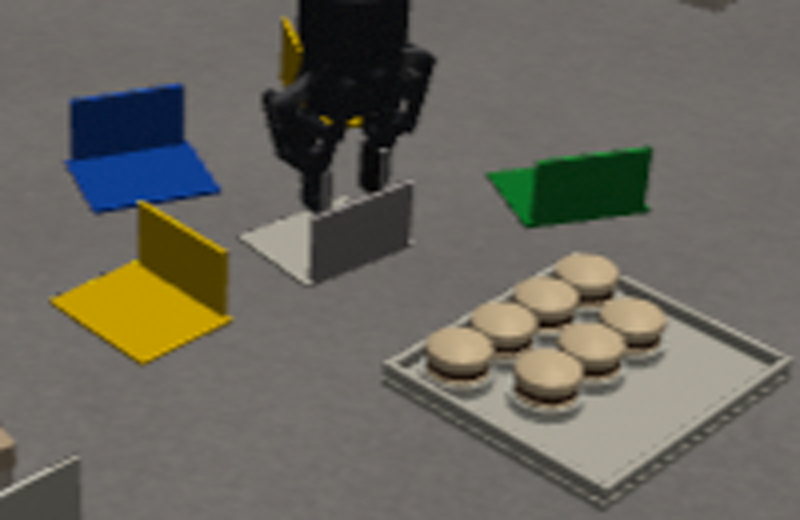

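The fingers stand behind the white foot, left tip at crop (318,208) and foot's top edge (310,220)–(413,183). I'll check the tip height by projection.

```bash
python3 - <<'E'
from h import *
p,d,c=load('scene2')
X=cloud(c,d)
for q in [(318,203),(318,195),(376,185),(360,235),(340,206)]:
    v,u=130+q[1]/4,210+q[0]/4
    print(q,X[int(v),int(u)].round(4))
t=np.array([.4791,.2358,.0388]);tx=np.array([.236,.972,0])
for s in(-1,1):print((proj(c,t+s*.028*tx+[0,0,.004])-[210,130])*4)
E
```

```text
(318, 203) [0.4765 0.2078 0.0537]
(318, 195) [0.4782 0.2052 0.062 ]
(376, 185) [0.493  0.2558 0.0519]
(360, 235) [0.5051 0.2223 0.0325]
(340, 206) [0.4943 0.2118 0.0557]
[[311.59581755 211.17868262]]
[[373.15354105 187.83708811]]
```

Request:
step_arm --steps '[[0,[-2,0,6],[0,0,0]],[0,[-2,4,6],[0,0,0]],[0,[-2,7,6],[0,0,0]],[0,[-2,10,6],[0,0,0]],[0,[-2,13,6],[0,0,0]],[0,[-2,16,6],[0,0,0]],[0,[-2,19,6],[0,0,0]],[0,[-2,20,6],[0,0,0]]]'

```text
time_s: 2.8
position: [0.4975, 0.2287, 0.0323]
tcp_rot: [0.786, 0.618, 0.001, 0.0]
ft_force: [-0.2, -0.2, -0.1]
width: 0.0425
```

```bash
python3 look.py 3 scene; python3 -c "
import cv2
a=cv2.imread('pics/scene3.png')[130:260,210:410];cv2.imwrite('pics/sc3.png',cv2.resize(a,None,fx=4,fy=4,interpolation=2))"
```

```text
2.8 tcp [0.4975 0.2287 0.0323] f [-0.21 -0.16 -0.06] w 0.0425 tool x [0.237 0.972 0.001] z [ 0.002  0.    -1.   ]
```

View pics/sc3.png

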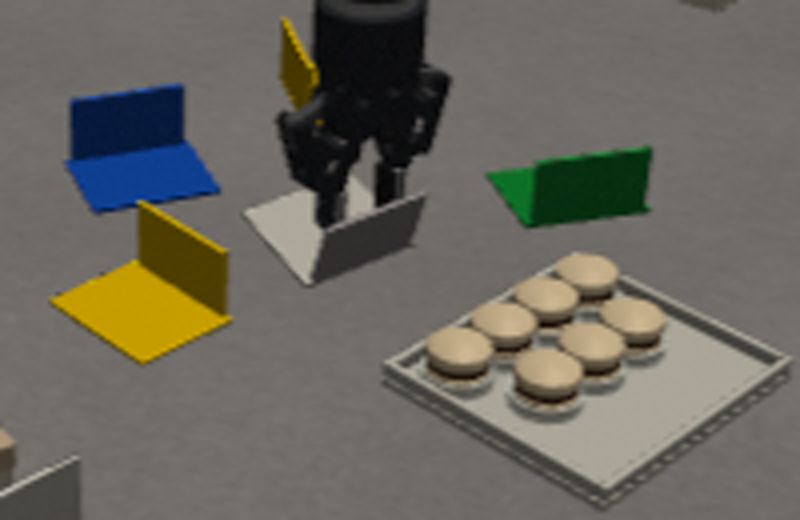

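It is tipping on its heel: the foot top is now at (425,197) and leans forward, and the heel line is unmoved. I'll continue.

Request:
step_arm --steps '[[0,[0,4,0],[0,0,0]],[0,[0,8,0],[0,0,0]],[0,[0,12,0],[0,0,0]],[0,[0,16,0],[0,0,0]],[0,[0,20,0],[0,0,0]],[0,[0,24,0],[0,0,0]],[0,[0,28,0],[0,0,0]],[0,[0,29,0],[0,0,0]],[0,[0,29,0],[0,0,0]]]'

```text
time_s: 3.75
position: [0.5258, 0.2218, 0.0324]
tcp_rot: [0.787, 0.618, 0.001, 0.0]
ft_force: [-0.3, 0.4, 0.4]
width: 0.0424
```

```bash
python3 look.py 4 scene; python3 -c "
import cv2
a=cv2.imread('pics/scene4.png')[130:260,210:410];cv2.imwrite('pics/sc4.png',cv2.resize(a,None,fx=4,fy=4,interpolation=2))"
```

```text
3.75 tcp [0.5258 0.2218 0.0324] f [-0.32  0.44  0.43] w 0.0424 tool x [0.237 0.971 0.001] z [ 0.002  0.    -1.   ]
```

View pics/sc4.png

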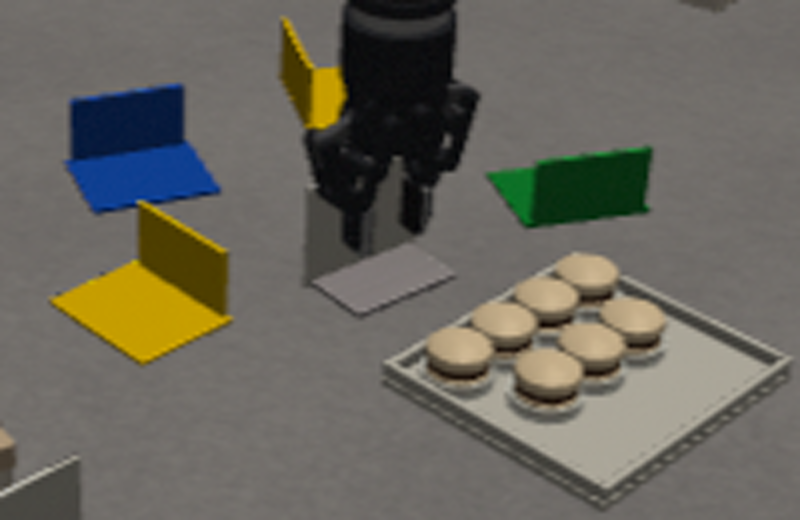

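It stands upright: panel crop (305-410,160-285), foot flat at (310-455,245-315), fingers in between. I'll lift straight up (slightly forward first), then go back over the panel.

Request:
step_arm --steps '[[0,[0,5,0],[0,0,0]],[0,[0,6,-25],[0,0,0]],[0,[0,6,-60],[0,0,0]],[0,[0,6,-100],[0,0,0]],[0,[0,6,-120],[0,0,0]],[0,[0,-40,-125],[0,0,0]],[0,[0,-80,-125],[0,0,0]],[0,[0,-80,-125],[0,0,0]],[0,[0,-80,-125],[0,0,0]]]'

```text
time_s: 4.7
position: [0.4474, 0.241, 0.1574]
tcp_rot: [0.786, 0.618, 0.001, 0.001]
ft_force: [0.0, 0.3, -0.7]
width: 0.0428
```

```bash
python3 look.py 5 scene top wrist; python3 -c "
import cv2
a=cv2.imread('pics/scene5.png')[130:260,210:410];cv2.imwrite('pics/sc5.png',cv2.resize(a,None,fx=4,fy=4,interpolation=2))"
```

```text
4.7 tcp [0.4474 0.241  0.1574] f [ 0.01  0.33 -0.73] w 0.0428 tool x [0.236 0.972 0.001] z [ 0.003  0.    -1.   ]
```

View pics/wrist5.png

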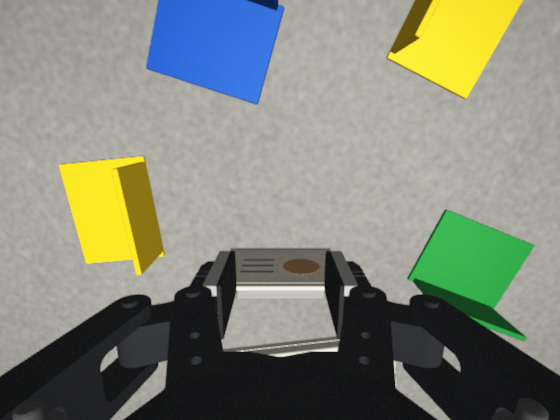

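View pics/sc5.png

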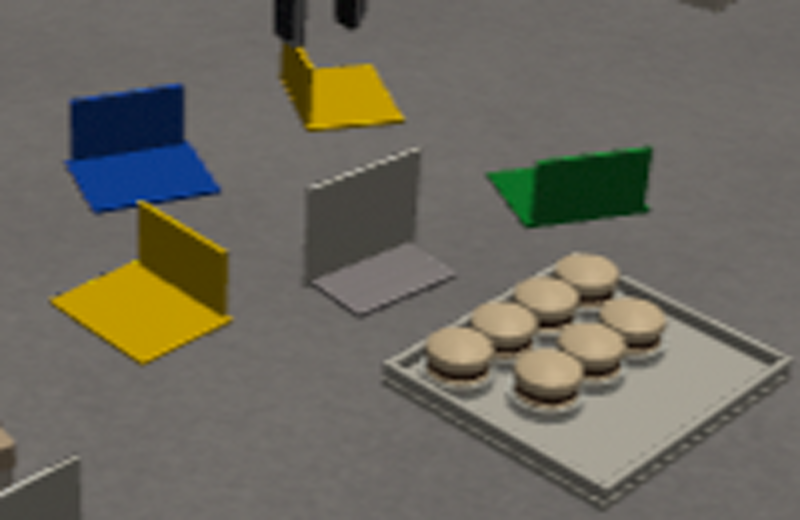

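View pics/top5.png

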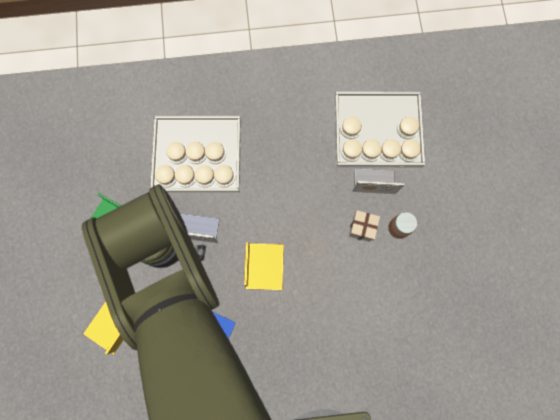

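The holder is free and upright: scene crop panel (305-420,150-285), foot toe corners (362,314) and (455,274). In the wrist view the panel top edge is at rows 285-297. Now I'll measure the panel line, toe and tray near wall.

```bash
cat > meas.py <<'E'
import sys
from h import *
p,d,c=load('scene'+sys.argv[1])
X=cloud(c,d);fl=X.reshape(-1,3)
def line(P):
    vx,vy,x,y=cv2.fitLine(P[:,:2].astype(np.float32),cv2.DIST_HUBER,0,.01,.01).ravel()
    if vy<0:vx,vy=-vx,-vy
    return np.array([x,y]),np.array([vx,vy])
# tray near wall: near-rim edge picked by its rim points: per y-bin min along axis
u0=np.array([.9935,-.1139]);w0=np.array([.1139,.9935]);T0=np.array([.6095,.218])
g=fl[(fl[:,2]>.010)&(fl[:,2]<.022)]
a=(g[:,:2]-T0)@u0;b=(g[:,:2]-T0)@w0
k=(abs(b)<.09)&(a>-.012)&(a<.2);g,a,b=g[k],a[k],b[k]
E=[]
for lo in np.arange(-.09,.09,.01):
    s=(b>=lo)&(b<lo+.01)
    if s.sum()>3:E.append(g[s][np.argsort(a[s])[:3]].mean(0))
E=np.array(E)
print('tray rim edge',len(E),(((E[:,:2]-T0)@u0)*1000).round(1))
# panel
G=np.array([[float(sys.argv[2]),float(sys.argv[3])]])[0]
k=(fl[:,2]>.012)&(fl[:,2]<.078)&(np.linalg.norm(fl[:,:2]-G,axis=1)<.07)&((fl[:,:2]-G)@u0<.025)&((fl[:,:2]-G)@u0>-.025)
pp=fl[k];o,v=line(pp);print('panel inner: n',len(pp),'mean',pp.mean(0).round(4),'dir deg',np.degrees(np.arctan2(v[1],v[0])).round(2))
hi=pp[pp[:,2]>.06];lo=pp[pp[:,2]<.03];nrm=np.array([v[1],-v[0]])
print('lean',((hi[:,:2]-o)@nrm).mean()-((lo[:,:2]-o)@nrm).mean())
t=(pp[:,:2]-o)@v;mid=o+v*(t.min()+t.max())/2
print('panel extent',t.max()-t.min(),'mid',mid.round(4))
toe=mid+nrm*.051
print('toe',toe.round(4),'tray frame x,y mm',((toe-T0)@u0*1000).round(1),((toe-T0)@w0*1000).round(1),'yaw err vs tray',np.radians(np.degrees(np.arctan2(v[1],v[0]))-np.degrees(np.arctan2(w0[1],w0[0]))).round(3))
E
python3 meas.py 5 .505 .228
python3 - <<'E'
from h import *
p,d,c=load('wrist5');X=cloud(c,d)
m=(X[...,2]>.07)&(X[...,2]<.09);m[:,:238]=0;m[:,326:]=0;m[:280]=0;m[300:]=0
f=X[m];print('wrist panel top',len(f),cv2.minAreaRect(f[:,:2].astype(np.float32)))
p,d,c=load('scene5')
for q in [(384,368),(603,492)]:
    print('rim corner',q,onz(c,210+q[0]/4,130+q[1]/4,.018))
for q in [(362,314),(455,274)]: print('toe corners',onz(c,210+q[0]/4,130+q[1]/4,.005))
for q in [(384,366),(577,253),(790,362)]: print('rim',onz(c,210+q[0]/4,130+q[1]/4,.018))
E
```

```text
tray rim edge 18 [ 0.7  0.5 -0.2 33.7 50.8  1.4  1.6 -0.2 48.5 42.8 -0.8  1.1 34.3 45.2
  0.9  1.5 -1.1 48.6]
panel inner: n 563 mean [0.501  0.2253 0.0455] dir deg 76.33
lean -0.00016839912646830662
panel extent 0.10297954740130313 mid [0.5011 0.2263]
toe [0.5506 0.2142] tray frame x,y mm -58.1 -10.4 yaw err vs tray -0.124
wrist panel top 855 ((0.4987886846065521, 0.2289455384016037), (0.06684623658657074, 0.005076069384813309), 76.44798278808594)
rim corner (384, 368) [0.60362183 0.1173948  0.018     ]
rim corner (603, 492) [0.77739748 0.09937021 0.018     ]
toe corners [0.5442158  0.17434984 0.005     ]
toe corners [0.56338579 0.2576465  0.005     ]
rim [0.60230087 0.11919744 0.018     ]
rim [0.62364693 0.31909781 0.018     ]
rim [0.79969379 0.29516138 0.018     ]
```

Toe is ~55-58 mm short of the near edge and the yaw error is 0.124 rad. I'll descend behind the panel with fingers wider and the tool turned square to the tray.

Request:
step_arm --steps '[[0.4,[-5,0,0],[0,0,-0.129]],[0.4,[-5,10,30],[0,0,-0.129]],[0.4,[-5,16,75],[0,0,-0.129]],[0.4,[-5,16,110],[0,0,-0.129]],[0.4,[-5,16,130],[0,0,-0.129]],[0.4,[-5,16,135],[0,0,-0.129]],[0.4,[-5,16,135],[0,0,-0.129]],[0.4,[-5,16,135],[0,0,-0.129]]]'

```text
time_s: 5.65
position: [0.4649, 0.2324, 0.0239]
tcp_rot: [0.745, 0.667, 0.002, 0.001]
ft_force: [0.2, 0.4, 0.4]
width: 0.0596
```

```bash
python3 look.py 6 scene; python3 -c "
import cv2
a=cv2.imread('pics/scene6.png')[130:260,210:410];cv2.imwrite('pics/sc6.png',cv2.resize(a,None,fx=4,fy=4,interpolation=2))"
```

```text
5.65 tcp [0.4649 0.2324 0.0239] f [0.16 0.42 0.45] w 0.0596 tool x [0.111 0.994 0.002] z [ 0.004  0.001 -1.   ]
```

View pics/sc6.png

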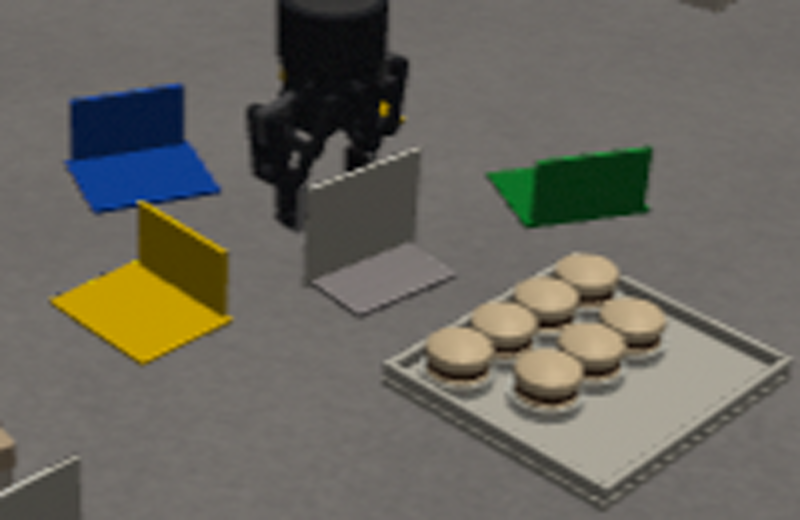

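The left finger tip shows at (288,222), clear behind the panel. Pushing along tool y (towards the tray) in steps.

Request:
step_arm --steps '[[0.4,[0,6,0],[0,0,0]],[0.4,[0,12,0],[0,0,0]],[0.4,[0,17,0],[0,0,0]],[0.4,[0,22,0],[0,0,0]],[0.4,[0,27,0],[0,0,0]],[0.4,[0,32,0],[0,0,0]],[0.4,[0,37,0],[0,0,0]],[0.4,[0,42,0],[0,0,0]],[0.4,[0,47,0],[0,0,0]],[0.4,[0,50,0],[0,0,0]]]'

```text
time_s: 6.7
position: [0.5152, 0.2269, 0.0245]
tcp_rot: [0.745, 0.667, 0.002, 0.001]
ft_force: [-1.4, 0.3, -0.2]
width: 0.0599
```

```bash
python3 look.py 7 scene; python3 meas.py 7 .527 .225;python3 -c "
import cv2
a=cv2.imread('pics/scene7.png')[130:260,210:410];cv2.imwrite('pics/sc7.png',cv2.resize(a,None,fx=4,fy=4,interpolation=2))"
```

```text
6.7 tcp [0.5152 0.2269 0.0245] f [-1.44  0.34 -0.18] w 0.0599 tool x [0.111 0.994 0.002] z [ 0.005  0.001 -1.   ]
tray rim edge 18 [ 0.   0.5 -0.6 35.3 46.2  1.7  0.2 -0.7 67.7 28.7  0.5  0.3 49.3 46.
 27.6  0.8  0.9 49.7]
panel inner: n 519 mean [0.5274 0.2176 0.0471] dir deg 83.38
lean -0.0003406075552493963
panel extent 0.11735081242634682 mid [0.5297 0.224 ]
toe [0.5804 0.2181] tray frame x,y mm -29.0 -3.2 yaw err vs tray -0.001
```

View pics/sc7.png

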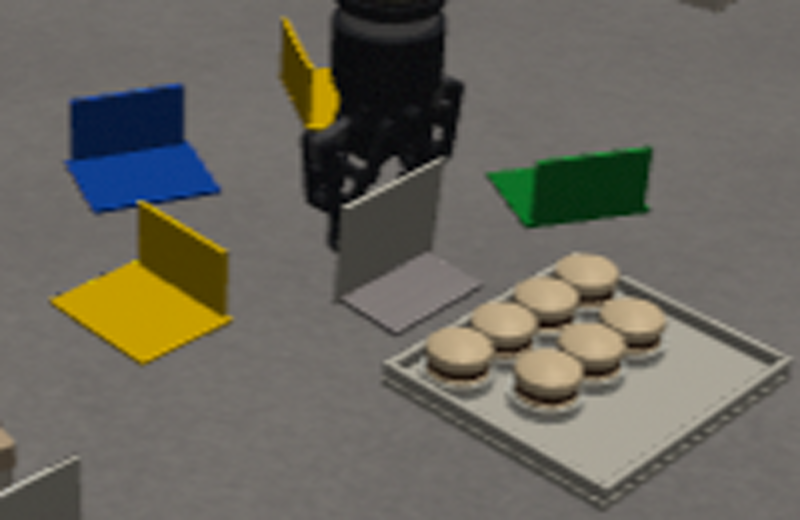

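It is squared: panel direction 83.4° against tray 83.6°, foot toe corners at (398,332) and (482,288), and ~28 mm to go. Another 20 mm.

Request:
step_arm --steps '[[0.4,[0,4,0],[0,0,0]],[0.4,[0,8,0],[0,0,0]],[0.4,[0,12,0],[0,0,0]],[0.4,[0,16,0],[0,0,0]],[0.4,[0,19,0],[0,0,0]],[0.4,[0,21,0],[0,0,0]],[0.4,[0,21,0],[0,0,0]]]'

```text
time_s: 7.45
position: [0.5369, 0.2245, 0.0249]
tcp_rot: [0.745, 0.667, 0.003, 0.002]
ft_force: [-1.3, -0.0, 0.2]
width: 0.0596
```

```bash
python3 look.py 8 scene wrist; python3 meas.py 8 .549 .222;python3 -c "
import cv2
a=cv2.imread('pics/scene8.png')[170:235,270:370];cv2.imwrite('pics/sc8.png',cv2.resize(a,None,fx=8,fy=8,interpolation=2))"
```

```text
7.45 tcp [0.5369 0.2245 0.0249] f [-1.34 -0.02  0.19] w 0.0596 tool x [0.111 0.994 0.002] z [ 0.006  0.001 -1.   ]
tray rim edge 18 [-0.4  0.   0.6 33.9 47.6  0.9  0.9  1.4 48.5 28.8  1.9  0.8 31.3 43.7
 14.8 -0.6 17.  48.1]
panel inner: n 523 mean [0.5491 0.2147 0.0466] dir deg 83.82
lean -7.431757364574762e-05
panel extent 0.11716507063552817 mid [0.5509 0.2213]
toe [0.6016 0.2159] tray frame x,y mm -7.6 -3.0 yaw err vs tray 0.006
```

View pics/sc8.png

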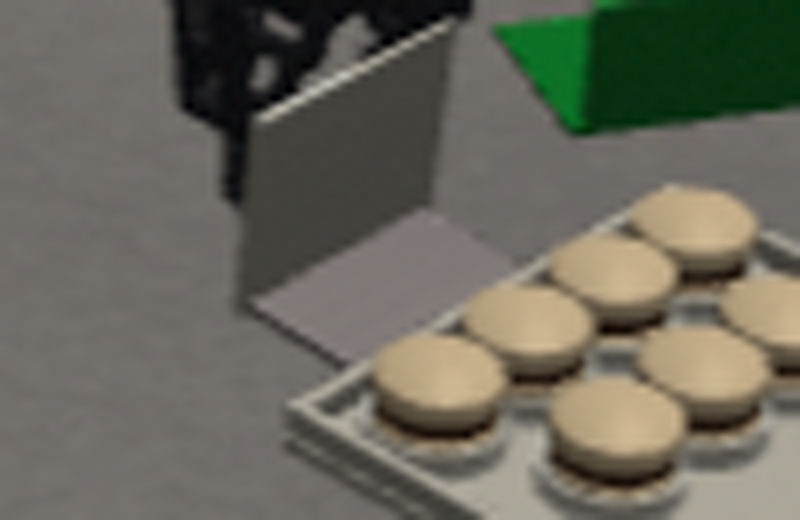

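View pics/wrist8.png

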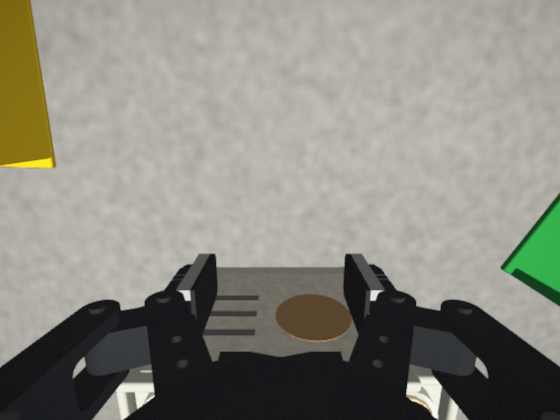

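Left toe corner at (350,362) is almost at the tray's rim. The estimated gap is 5–8 mm. Now small pushes while watching the force (about 1.3 N of sliding friction).

Request:
step_arm --steps '[[0.4,[0,1,0],[0,0,0]],[0.4,[0,2,0],[0,0,0]],[0.4,[0,3,0],[0,0,0]],[0.4,[0,4,0],[0,0,0]],[0.4,[0,4.5,0],[0,0,0]]]'

```text
time_s: 8.05
position: [0.5411, 0.2241, 0.0249]
tcp_rot: [0.745, 0.667, 0.003, 0.001]
ft_force: [-2.4, 0.5, 0.4]
width: 0.0598
```

```bash
python3 look.py 9 scene; python3 meas.py 9 .554 .222;python3 -c "
import cv2
a=cv2.imread('pics/scene9.png')[170:235,270:370];cv2.imwrite('pics/sc9.png',cv2.resize(a,None,fx=8,fy=8,interpolation=2))"
```

```text
8.05 tcp [0.5411 0.2241 0.0249] f [-2.43  0.46  0.44] w 0.0598 tool x [0.111 0.994 0.002] z [ 0.006  0.001 -1.   ]
tray rim edge 18 [ 0.9  1.5  0.  33.1 45.9 28.1 -1.1 -0.7 48.1 28.9  1.7  0.5 30.5 44.
 13.9 -0.   0.2 49. ]
panel inner: n 517 mean [0.5535 0.2143 0.0466] dir deg 84.12
lean -0.00018100176773565096
panel extent 0.10973166484031088 mid [0.5553 0.2205]
toe [0.6061 0.2153] tray frame x,y mm -3.1 -3.1 yaw err vs tray 0.012
```

View pics/sc9.png

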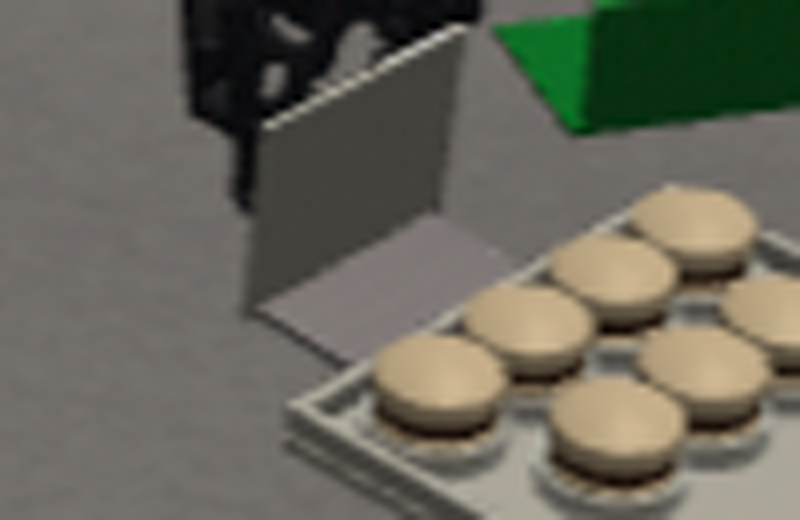

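Estimated gap is 3 mm and the force has gone to 2.4 N, possibly first contact. One more fine push.

Request:
step_arm --steps '[[0.4,[0,1,0],[0,0,0]],[0.4,[0,1.5,0],[0,0,0]],[0.4,[0,2,0],[0,0,0]]]'

```text
time_s: 8.4
position: [0.5432, 0.2238, 0.0248]
tcp_rot: [0.745, 0.667, 0.003, 0.001]
ft_force: [-2.2, -0.3, 0.6]
width: 0.0601
```

```bash
python3 look.py 10 scene; python3 meas.py 10 .556 .222
```

```text
8.4 tcp [0.5432 0.2238 0.0248] f [-2.17 -0.28  0.62] w 0.0601 tool x [0.111 0.994 0.002] z [ 0.006  0.001 -1.   ]
tray rim edge 18 [-0.2  1.  -0.6 35.4 47.6 15.   0.9 -0.9 68.5 29.6 -1.4  1.  33.2 44.
  1.   0.5  0.4 48.6]
panel inner: n 528 mean [0.5552 0.2142 0.0466] dir deg 83.4
lean -0.0004209221110169709
panel extent 0.12039275964095522 mid [0.5574 0.2238]
toe [0.608 0.218] tray frame x,y mm -1.5 -0.2 yaw err vs tray -0.001
```

Request:
step_arm --steps '[[0.4,[0,1,0],[0,0,0]],[0.4,[0,1.5,0],[0,0,0]],[0.4,[0,1.5,0],[0,0,0]]]'

```text
time_s: 8.75
position: [0.544, 0.2237, 0.025]
tcp_rot: [0.745, 0.667, 0.002, 0.001]
ft_force: [-5.7, -0.1, 4.6]
width: 0.0599
```

```bash
python3 look.py 11 scene; python3 meas.py 11 .557 .222
```

```text
8.75 tcp [0.544  0.2237 0.025 ] f [-5.65 -0.07  4.58] w 0.0599 tool x [0.111 0.994 0.002] z [ 0.004  0.001 -1.   ]
tray rim edge 18 [ 0.4  0.6 -1.  33.4 48.  13.3  0.3 -1.2 49.  29.  14.  -0.  51.3 45.
 14.1 -0.6  1.7 49.1]
panel inner: n 519 mean [0.556  0.2134 0.0457] dir deg 83.6
lean 0.00025303773383169735
panel extent 0.10337964411637873 mid [0.5577 0.2164]
toe [0.6084 0.2107] tray frame x,y mm -0.3 -7.4 yaw err vs tray 0.002
```

Contact: force jumped to 5.7 N, the toe computes at −0.3 mm and the yaw is square. Retreating straight back, then up.

Request:
step_arm --steps '[[0.4,[0,-1,0],[0,0,0]],[0.4,[0,-3,0],[0,0,0]],[0.4,[0,-10,0],[0,0,0]],[0.4,[0,-30,0],[0,0,0]],[0.4,[0,-60,0],[0,0,0]],[0.4,[0,-90,-30],[0,0,0]],[0.4,[0,-110,-80],[0,0,0]],[0.4,[0,-130,-130],[0,0,0]],[0.4,[0,-140,-170],[0,0,0]],[0.4,[0,-140,-180],[0,0,0]]]'

```text
time_s: 9.8
position: [0.4058, 0.2406, 0.2116]
tcp_rot: [0.745, 0.667, 0.008, 0.003]
ft_force: [-0.0, 0.4, 1.1]
width: 0.0597
```

```bash
python3 look.py 12 scene top wrist; python3 meas.py 12 .557 .222;python3 - <<'E'
import cv2,numpy as np
a=cv2.imread('pics/scene12.png')[160:245,270:410];cv2.imwrite('pics/sc12.png',cv2.resize(a,None,fx=5.7,fy=5.7,interpolation=2))
for n in('scene','top'):
    d=cv2.absdiff(cv2.imread(f'pics/{n}0.png'),cv2.imread(f'pics/{n}12.png')).max(2)
    for nm,b in {'scene':{'tray':(195,250,310,410),'other':(230,365,155,320)},'top':{'other':(85,240,330,430),'tray':(110,195,145,245)}}[n].items():
        print(n,nm,(d[b[0]:b[1],b[2]:b[3]]>40).sum())
E
```

```text
9.8 tcp [0.4058 0.2406 0.2116] f [-0.04  0.42  1.08] w 0.0597 tool x [0.11  0.994 0.008] z [ 0.016  0.007 -1.   ]
tray rim edge 18 [ 1.   1.   0.4 34.  47.2  1.2  0.3  1.8 49.4 28.4  0.8 -0.  33.8 45.2
 12.4 -0.8 -1.1 48.3]
panel inner: n 504 mean [0.5549 0.2149 0.0456] dir deg 83.68
lean 1.761213515678181e-05
panel extent 0.10314492947414783 mid [0.5553 0.217 ]
toe [0.6059 0.2113] tray frame x,y mm -2.8 -7.0 yaw err vs tray 0.004
scene tray 3
scene other 0
top other 0
top tray 77
```

View pics/sc12.png

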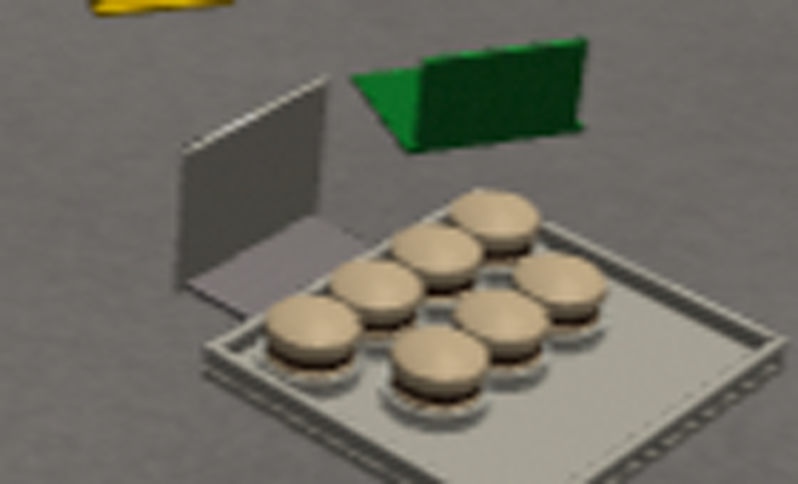

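View pics/top12.png

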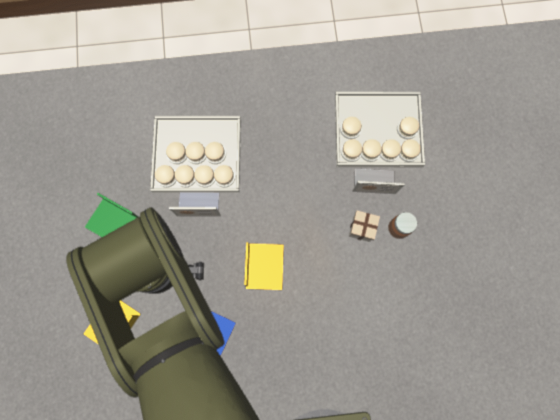

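View pics/wrist12.png

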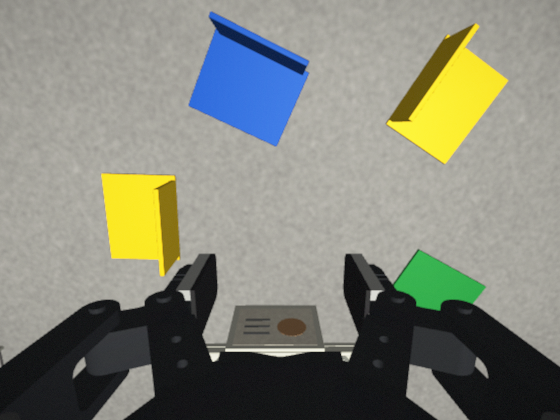

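The holder stands upright at the tray. In the top view its foot (180-218,195-213) meets the near rim at row 190, centred on the tray, and the trays and the other objects are unchanged. One enlarged crop of the gap in the top view before handing in.

```bash
python3 - <<'E'
from h import *
p,d,c=load('top12')
cv2.imwrite('pics/tc12.png',cv2.resize(p[165:225,145:245,::-1],None,fx=8,fy=8,interpolation=cv2.INTER_CUBIC))
u0=np.array([.9935,-.1139]);T0=np.array([.6095,.218])
X=cloud(c,d)
for col in (190,200,210):
    print(col,[(r,p[r,col].mean().round(),X[r,col,2].round(3)) for r in range(184,204)])
E
```

```text
190 [(184, np.float64(204.0), np.float64(0.014)), (185, np.float64(196.0), np.float64(0.013)), (186, np.float64(206.0), np.float64(0.007)), (187, np.float64(222.0), np.float64(0.005)), (188, np.float64(218.0), np.float64(1.084)), (189, np.float64(218.0), np.float64(0.016)), (190, np.float64(185.0), np.float64(0.021)), (191, np.float64(137.0), np.float64(0.011)), (192, np.float64(158.0), np.float64(0.001)), (193, np.float64(178.0), np.float64(0.008)), (194, np.float64(181.0), np.float64(0.008)), (195, np.float64(184.0), np.float64(0.008)), (196, np.float64(183.0), np.float64(0.004)), (197, np.float64(181.0), np.float64(0.007)), (198, np.float64(179.0), np.float64(0.004)), (199, np.float64(177.0), np.float64(0.002)), (200, np.float64(177.0), np.float64(0.009)), (201, np.float64(178.0), np.float64(0.008)), (202, np.float64(179.0), np.float64(-0.0)), (203, np.float64(179.0), np.float64(0.007))]
200 [(184, np.float64(206.0), np.float64(0.017)), (185, np.float64(213.0), np.float64(0.017)), (186, np.float64(204.0), np.float64(0.01)), (187, np.float64(220.0), np.float64(0.005)), (188, np.flo
[... 908 characters left out ...]
220.0), np.float64(0.006)), (189, np.float64(219.0), np.float64(0.018)), (190, np.float64(185.0), np.float64(0.016)), (191, np.float64(136.0), np.float64(0.01)), (192, np.float64(155.0), np.float64(0.003)), (193, np.float64(176.0), np.float64(0.006)), (194, np.float64(180.0), np.float64(0.006)), (195, np.float64(181.0), np.float64(0.01)), (196, np.float64(180.0), np.float64(0.002)), (197, np.float64(181.0), np.float64(0.004)), (198, np.float64(180.0), np.float64(0.007)), (199, np.float64(177.0), np.float64(0.006)), (200, np.float64(178.0), np.float64(0.007)), (201, np.float64(179.0), np.float64(0.009)), (202, np.float64(180.0), np.float64(0.006)), (203, np.float64(180.0), np.float64(0.003))]
```

View pics/tc12.png

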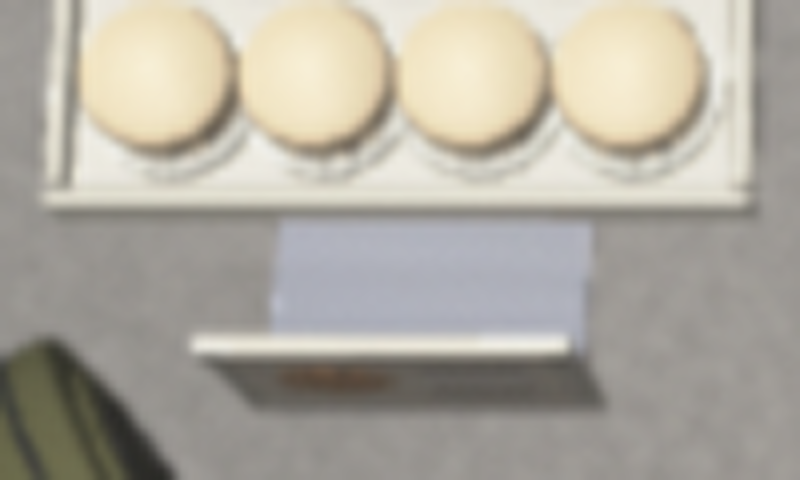

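The top crop shows the foot front (275-590, row 222) touching the dark near wall just under the rim (row 210), parallel to it, well inside the tray width, and no counter visible between. Handing in.

```bash
python3 - <<'E'
from workcell import bot
print(bot.job_done()); print(bot.state()['time_s'])
E
```

```text
the job is handed in; nothing more can be done
None
the job is handed in; nothing more can be done
```

I tipped the fallen white holder up on its heel with the half-open fingertips. Then I pushed it about 55 mm along the counter from behind its panel, which also squared it, until the toe met the tray. The force rose from about 2 N to 5.7 N at contact. After that I drew the arm straight back and up, clear of everything, and handed the job in at about 10 s of robot time; no verdict is reported.

| Last check | Measured | Limit |
|---|---|---|
| Upright | lean about 0 | 0.12 rad |
| Toe short of the tray's near edge | about 3 mm (calibration good to about 2 mm) | 10 mm |
| Toe from the middle of that edge | about 7 mm | 60 mm |
| Out of square to the tray | 0.004 rad | 0.15 rad |

- **Other objects:** comparing pictures from the start and the end showed no movement of the other holder, other tray, jar or carton. The holder's own tray was unchanged in the scene view. In the top view 77 pixels differed around it, which I did not trace, though its near edge stayed in place.
- **Disagreement:** the toe read −0.3 mm at contact but −2.8 mm after I drew back. It may have settled back slightly, or it may be depth noise. The top view showed no counter between the foot and the tray.

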